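Line up the pistons by size on the inspection rail

TASK

Line up the four loose aluminium pistons on the steel inspection rail in order of size: the largest on the square pad at one end, then the next smaller on each next pad, so that the smallest stands on the round pad at the other end. Stand each one upright and centred on its pad, without tipping any over, and leave the tape roll and the yellow parts tray where they are.

Things in the scene. Friction and masses are not known exactly. Their poses are not given: they have to be found in the camera images.
- piston_xl_mid (a point): The largest of four loose, solid, bare-aluminium pistons (plain upright cylinders of the same look, with two thin dark ring grooves near the top): 46 mm diameter, 88 mm tall, standing upright on the bench (z = 0) at the start. This point is its centre, half-way up (44 mm above its foot); z axis up through its length.
- piston_l_mid (a point): The second largest of four loose, solid, bare-aluminium pistons (plain upright cylinders of the same look, with two thin dark ring grooves near the top): 40 mm diameter, 72 mm tall, standing upright on the bench (z = 0) at the start. This point is its centre, half-way up (36 mm above its foot); z axis up through its length.
- piston_m_mid (a point): The third largest of four loose, solid, bare-aluminium pistons (plain upright cylinders of the same look, with two thin dark ring grooves near the top): 34 mm diameter, 56 mm tall, standing upright on the bench (z = 0) at the start. This point is its centre, half-way up (28 mm above its foot); z axis up through its length.
- piston_s_mid (a point): The smallest of four loose, solid, bare-aluminium pistons (plain upright cylinders of the same look, with two thin dark ring grooves near the top): 28 mm diameter, 40 mm tall, standing upright on the bench (z = 0) at the start. This point is its centre, half-way up (20 mm above its foot); z axis up through its length.
- pad_square: The only square pad: black rubber, 56 x 56 mm, 4 mm thick, at one end of the row (either end). The four pads stand in one straight row, 72 mm apart centre to centre, on a flat steel rail (300 x 64 mm bar, 10 mm thick, fixed to the bench); pad tops are 14 mm above the bench. Origin: centre of its underside, on the rail's top (10 mm above the bench); pad top 4 mm above the origin; z up, y along the rail.
- pad_round_a: Black rubber disc, 56 mm diameter, 4 mm thick, fixed on the rail; one of the two middle pads of the row; whether it is next to the square pad or one farther varies. Origin: centre of its underside, on the rail's top (10 mm above the bench); pad top 4 mm above the origin; z up, y along the rail.
- pad_round_b: Black rubber disc, 56 mm diameter, 4 mm thick, fixed on the rail; the other of the two middle pads of the row. Origin: centre of its underside, on the rail's top (10 mm above the bench); pad top 4 mm above the origin; z up, y along the rail.
- pad_round_end: Black rubber disc, 56 mm diameter, 4 mm thick, fixed on the rail; at the end of the row opposite to the square pad. Origin: centre of its underside, on the rail's top (10 mm above the bench); pad top 4 mm above the origin; z up, y along the rail.
- tape_roll: Bystander: olive roll of packing tape standing on its flat side, 100 mm outside diameter, 48 mm tall; origin at the centre of its underside.
- parts_tray: Bystander: empty open yellow parts tray, 160 x 120 mm, 50 mm tall; origin at the centre of its underside.
There are look-alikes about, which are no part of the job. Leave any pink or red look-alike of the part that bears piston_s_mid alone.

How it is judged:
By the outcome, as a careful person would: the job done as asked, in the order asked, and still so for the second after the job is handed in, with the robot touching nothing.
It also fails if it takes over 109 s, if anything falls off the work surface, if the arm or the gripper's body presses on something with over 40 N, if the wrist force passes 120 N, or if a joint passes its speed limit or range.

ROBOT

A 7-joint arm with a two-finger parallel gripper is mounted at the origin on the work surface. World frame = base frame: x ahead of the robot, y to its left, z up, the work surface at z = 0. Lengths are in m, angles in rad, forces in N, time in s.
With the tool pointing down it reaches from about 0.425 to 0.875 m from the base axis. Payload 4.7 kg.
Tool frame: the origin (TCP) lies midway between the tips of the shut fingers; the grasp point (between the pads) lies 19 mm behind it (ctrl.grip_point_offset is the distance from the TCP to the grasp point, in m); z points along the fingers, y is the line along which they close (so a half turn about z gives the same grasp; the last joint's range is limited). The gripper opens to 87 mm and grips with 3 to 60 N. Pads are 19 mm wide; open, the fingers measure 117 mm over their backs; the gripper's body (75 mm by 190 mm) begins 51 mm behind the grasp point.
Start: joints at [0.014, 0.321, -0.07, 1.45, 0.023, 1.371, -0.057], TCP at [0.65, -0, 0.223] pointing down, gripper open.
Joint ranges: [-2.86, 2.86], [-0.3, 2.09], [-1.38, 1.24], [0.06, 2.45], [-1.56, 4.7], [0.09, 2.05], [-2.69, 2.69]. Speed limits (rad/s): [2.57, 2.57, 3.14, 3.14, 3.14, 3.14, 3.14].

INTERFACE

Orientations are given as a rotation vector (axis times angle).
In Python, from bench import ctrl gives the robot as it stands. The module is installed in compiled form; this text tells all that it offers.
- The arm moves only by the shell command python3 -m handwheel 'ROWS' [OPENING] [FORCE]. ROWS is JSON, a list of rows, each an object of numbers: "x", "y", "z": the shift along the tool's x, y, z in m; "wx", "wy", "wz": the turn, a rotation vector about the tool's x, y, z in degrees. A call has 1 to 10 rows; each row is the pose to reach, as a shift and turn from the pose commanded when the call began, along the tool's axes at that moment; what a row does not reach only later rows make up. A row lasts 1/12 s, in which the tool goes at most 41.7 mm and 7.16 degrees, less where a joint would pass 70% of its speed; a pose out of reach is approached as far as the arm can. A call with a gripper value outside its range is refused whole. OPENING is the finger opening in m, from 0 to 0.087, set as the call begins (- or left out, the last holds). The fingers move at their own pace and stop on an object; FORCE is the grip in N (left out, the last holds). Time passes only in rows, so rows that repeat a pose let the fingers close. It gives the time, the measured TCP pose, the force, the opening and the grip force at its end, in the units of the state.
- ctrl.get_state(): the state, without advancing time (a new reading comes with each control period).
- ctrl.get_image(name): name is "scene" or "side" or "wrist"; returns a dict with "image" (384x512x3 uint8, red, green, blue), "K" (3x3 intrinsics, pixels), "world_to_cam" (4x4, takes a point from world to camera coordinates); the wrist camera has in their place "hand_eye" (4x4, takes a point from camera to tool coordinates, whose origin is the TCP and whose axes are the flange's). Camera axes: x right, y down, z forward; pixel columns grow to the right and rows downward; lengths in m; the calibration is good to about 2 mm. The wrist camera is an equidistant fisheye: a pixel r from the principal point sees the ray r / f radians off the axis. A picture is of the moment at which its call begins: read the wrist's pose just before it. There is no depth.
- ctrl.close_job(): hands the job in; it is judged then, once.
The state is a dict: "time": time; "joint_positions": joint angles; "qd": joint speeds; "joint_torque": joint torques, N m; "position": TCP position; "tool_rot": TCP orientation; "ft_force": force on the tool from outside, world axes, zero at the start; "torque": the same for the moment, N m; "grip_width": opening from 0.0 (shut) to 1.0 (fully open); "grip_force": force on a finger pad.
Only numpy, scipy, OpenCV 4.12 (cv2) and the standard library are available. Lean on these libraries where they do the work, as an engineer would, in place of code of your own. Each camera call takes 0.05 s, during which the arm holds its last target. There are 200 camera calls.

## Working session

There is one attempt and no reset: what is moved stays moved. The work goes in short steps, Python scripts to look and compute and a shell command to move; the robot and the scene stay as the last step left them, time stands still between calls to the robot, and variables do not carry over. Pictures are saved under pics/ and viewed, at most 14 in all, crops included, and the job is handed in when it is done.

```bash
mkdir -p pics
python3 - <<'E'
from bench import ctrl
import cv2,pickle
d={}
s=ctrl.get_state();print(s)
for n in("scene","side","wrist"):
    r=ctrl.get_image(n);d[n]=r;cv2.imwrite(f"pics/{n}0.png",r["image"][:,:,::-1])
    print(n,{k:v.round(4).tolist() for k,v in r.items() if k!="image"})
d["s"]=s;pickle.dump(d,open("d0.pkl","wb"))
E
```

```text
{'time': 0.0, 'joint_positions': array([ 0.01409883,  0.32181878, -0.0700634 ,  1.45168988,  0.02257621,
        1.37078181, -0.05690608]), 'qd': array([-0.00039779,  0.00191462, -0.00049192,  0.00037947, -0.00066125,
       -0.00116345, -0.00041703]), 'joint_torque': array([-2.58547143e-04, -4.91284704e+01, -4.03903294e-01, -3.12526345e+01,
       -6.40594075e-02,  4.37659642e-02,  1.61017233e-04]), 'position': array([ 6.49443656e-01, -5.40311147e-05,  2.21456602e-01]), 'tool_rot': array([-2.22052595e+00, -2.22052816e+00,  2.21127864e-03]), 'ft_force': array([0.18091582, 1.22844817, 0.54277762]), 'torque': array([-0.006408  , -0.00294245,  0.00885556]), 'grip_force': 0.0, 'grip_width': 0.9986847652814331}
scene {'K': [[429.9726, 0.0, 253.9597], [0.0, 429.9726, 194.8275], [0.0, 0.0, 1.0]], 'world_to_cam': [[0.9004, 0.4346, -0.0193, -0.5037], [0.2799, -0.6128, -0.739, -0.1163], [-0.333, 0.66, -0.6734, 1.2847], [0.0, 0.0, 0.0, 1.0]]}
side {'K': [[444.2626, 0.0, 254.1223], [0.0, 444.2626, 188.2104], [0.0, 0.0, 1.0]], 'world_to_cam': [[-0.9635, -0.2677, 0.0043, 0.5391], [-0.1891, 0.6692, -0.7187, 0.1457], [0.1896, -0.6932, -0.6954, 1.0253], [0.0, 0.0, 0.0, 1.0]]}
wrist {'K': [[297.3186, 0.0, 256.8904], [0.0, 297.3186, 192.3171], [0.0, 0.0, 1.0]], 'hand_eye': [[-0.0005, -0.9526, -0.3041, 0.0851], [1.0, -0.0005, -0.0002, -0.0008], [0.0001, -0.3041, 0.9526, -0.1629], [0.0, 0.0, 0.0, 1.0]]}
```

View pics/scene0.png

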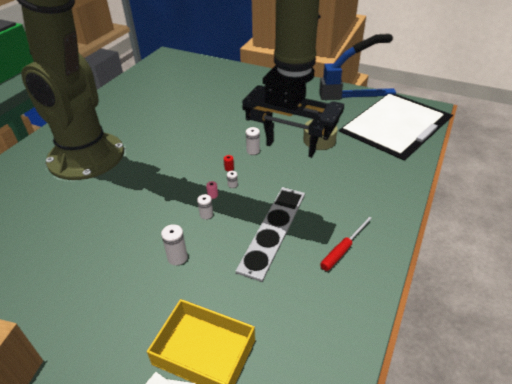

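View pics/side0.png

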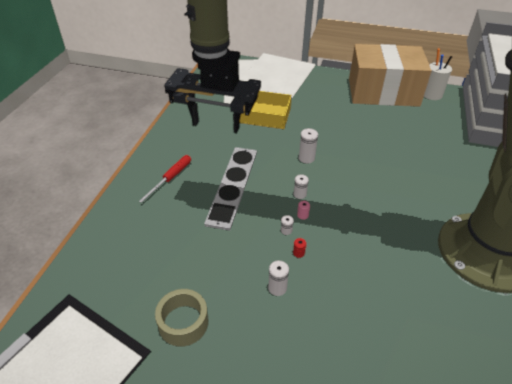

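View pics/wrist0.png

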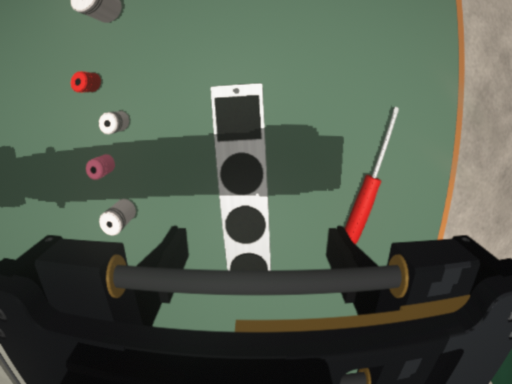

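The scene view shows four white/aluminium cylinders with tops at A(174,231), B(253,131), C(204,200) and D(232,175). The red (229,158) and pink (212,185) ones are look-alikes to avoid. The pads run from the square at (289,199) to the round end at (256,260). In the side view the tops are A(309,135), B(279,268), C(302,180) and D(287,220). Next I'll triangulate these.

```bash
cat > h.py <<'E'
import numpy as np,cv2,pickle
from scipy.spatial.transform import Rotation as R
def ray(r,uv,s=None):
    K=r["K"]; p=np.array([(uv[0]-K[0,2])/K[0,0],(uv[1]-K[1,2])/K[1,1]])
    if "hand_eye" in r:
        t=np.hypot(*p); d=np.r_[p/t*np.sin(t) if t>1e-9 else p,np.cos(t)]
        H=r["hand_eye"]; Rt=R.from_rotvec(s["tool_rot"]).as_matrix()
        return Rt@H[:3,3]+s["position"],Rt@H[:3,:3]@d
    W=r["world_to_cam"]; return -W[:3,:3].T@W[:3,3],W[:3,:3].T@np.r_[p,1]
def onz(r,uv,z,s=None):
    c,d=ray(r,uv,s); return c+d*(z-c[2])/d[2]
def tri(rays):
    A=0;b=0
    for c,d in rays:
        d=d/np.linalg.norm(d);P=np.eye(3)-np.outer(d,d);A=A+P;b=b+P@c
    return np.linalg.solve(A,b)
E
python3 - <<'E'
from h import *
d=pickle.load(open("d0.pkl","rb"));s=d["s"]
for n,a,b in[("A",(174,231),(309,135)),("B",(253,131),(279,268)),("C",(204,200),(302,180)),("D",(232,175),(287,220)),("red",(229,157),(300,242)),("pink",(212,184),(304,204))]:
    print(n,tri([ray(d["scene"],a),ray(d["side"],b)]).round(4))
for n,a,b in[("sq",(289,199),(221,213)),("r1",(279,217),(229,193)),("r2",(267,238),(236,174)),("end",(256,260),(242,157))]:
    print(n,onz(d["scene"],a,.014).round(4),onz(d["side"],b,.014).round(4))
for n,p,z in[("sq",(238,117),.014),("r1",(242,174),.014),("r2",(246,224),.014),("D",(107,123),.04),("C",(112,222),.056),("red",(79,82),.04)]:
    print(n,onz(d["wrist"],p,z,s).round(4))
E
```

```text
A [ 0.4661 -0.2076  0.0856]
B [0.446  0.2278 0.0717]
C [ 0.4539 -0.0647  0.0514]
D [0.4629 0.0642 0.0366]
red [0.4207 0.1252 0.0414]
pink [0.4344 0.0062 0.0405]
sq [0.6294 0.0632 0.014 ] [0.6258 0.065  0.014 ]
r1 [ 0.6318 -0.0073  0.014 ] [ 0.6284 -0.0068  0.014 ]
r2 [ 0.6336 -0.0827  0.014 ] [ 0.6326 -0.0809  0.014 ]
end [ 0.6386 -0.1529  0.014 ] [ 0.6373 -0.153   0.014 ]
sq [0.6249 0.0645 0.014 ]
r1 [ 0.6291 -0.0085  0.014 ]
r2 [ 0.6334 -0.0784  0.014 ]
D [0.4601 0.0664 0.04  ]
C [ 0.4581 -0.0607  0.056 ]
red [0.4198 0.1238 0.04  ]
```

The triangulated heights match the list: A = XL, B = L, C = M, D = S. Now I'll hover above XL and take a close look.

```bash
python3 -m handwheel '[{"x":-0.026,"y":-0.023},{"x":-0.052,"y":-0.046},{"x":-0.078,"y":-0.069},{"x":-0.104,"y":-0.092},{"x":-0.13,"y":-0.115},{"x":-0.156,"y":-0.138},{"x":-0.182,"y":-0.161},{"x":-0.208,"y":-0.183},{"x":-0.208,"y":-0.183},{"x":-0.208,"y":-0.183}]' 0.087 30
cat > look.py <<'E'
import sys
from h import *
from bench import ctrl
s=ctrl.get_state();r=ctrl.get_image("wrist");n=sys.argv[1]
pickle.dump((s,r),open(n+".pkl","wb"))
if len(sys.argv)>2: cv2.imwrite(f"pics/{n}.png",r["image"][:,:,::-1])
print(s["position"].round(4),s["tool_rot"].round(4),s["time"])
# bright rims (tops): outline candidates
E
python3 look.py xl1 v
```

```text
[ 6.496e-01 -1.000e-04  2.217e-01] [-2.2208e+00 -2.2208e+00  1.7000e-03] 0.15invalid input at $[0]: expected keys x, y, z, wx, wy, wz
```

View pics/xl1.png

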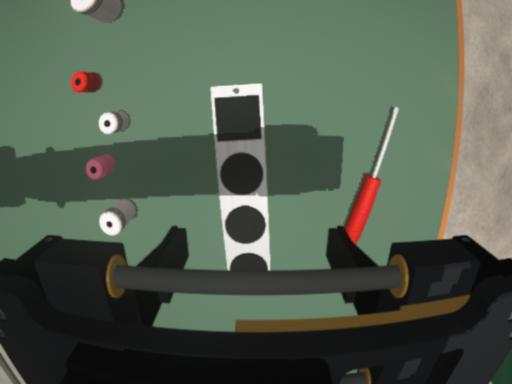

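The move was refused because every row needs all six keys, so this is the same view as before. Retrying.

```bash
python3 -m handwheel '[{"x":-0.026,"y":-0.023,"z":0,"wx":0,"wy":0,"wz":0},{"x":-0.052,"y":-0.046,"z":0,"wx":0,"wy":0,"wz":0},{"x":-0.078,"y":-0.069,"z":0,"wx":0,"wy":0,"wz":0},{"x":-0.104,"y":-0.092,"z":0,"wx":0,"wy":0,"wz":0},{"x":-0.13,"y":-0.115,"z":0,"wx":0,"wy":0,"wz":0},{"x":-0.156,"y":-0.138,"z":0,"wx":0,"wy":0,"wz":0},{"x":-0.182,"y":-0.161,"z":0,"wx":0,"wy":0,"wz":0},{"x":-0.208,"y":-0.183,"z":0,"wx":0,"wy":0,"wz":0},{"x":-0.208,"y":-0.183,"z":0,"wx":0,"wy":0,"wz":0},{"x":-0.208,"y":-0.183,"z":0,"wx":0,"wy":0,"wz":0}]' 0.087 30
python3 look.py xl1 v
```

```text
time: 1.03
position: [0.4657, -0.21, 0.2228]
tool_rot: [2.226, 2.216, 0.0]
ft_force: [0.8, 0.3, -0.5]
grip_width: 0.996
grip_force: 0.0
[ 0.4657 -0.21    0.2228] [2.2264e+00 2.2158e+00 5.0000e-04] 1.0333
```

View pics/xl1.png

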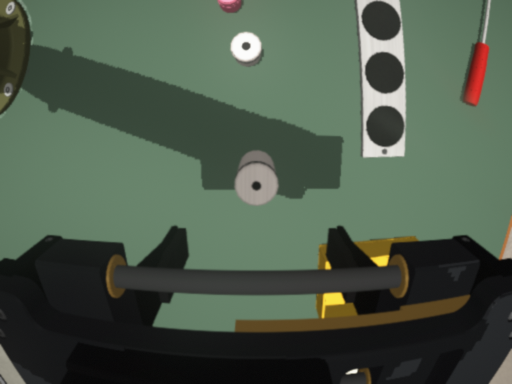

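XL stands alone under the gripper, with its top hub at (256,185). It is bare grey metal and no look-alike is near it. M is at (246,46), and the end pad is at (385,126).

Run:
```python
from h import *
s,r=pickle.load(open("xl1.pkl","rb"))
print(onz(r,(256.5,185.5),.088,s)-s["position"])
for p,z in[((385,126),.014),((385,73),.014),((381,20),.014),((246,46),.056)]:print(onz(r,p,z,s))
```

```text
[-0.0011746  -0.00250892 -0.13480478]
[ 0.63493306 -0.15232868  0.014     ]
[ 0.63222839 -0.08166494  0.014     ]
[ 0.62755051 -0.00911697  0.014     ]
[ 0.45397774 -0.06371762  0.056     ]
```

```bash
python3 -m handwheel '[{"x":-0.001,"y":-0.001,"z":0.03,"wx":0,"wy":0,"wz":0},{"x":-0.001,"y":-0.001,"z":0.06,"wx":0,"wy":0,"wz":0},{"x":-0.001,"y":-0.001,"z":0.09,"wx":0,"wy":0,"wz":0},{"x":-0.001,"y":-0.001,"z":0.12,"wx":0,"wy":0,"wz":0},{"x":-0.001,"y":-0.001,"z":0.15,"wx":0,"wy":0,"wz":0},{"x":-0.001,"y":-0.001,"z":0.17,"wx":0,"wy":0,"wz":0},{"x":-0.001,"y":-0.001,"z":0.18,"wx":0,"wy":0,"wz":0},{"x":-0.001,"y":-0.001,"z":0.18,"wx":0,"wy":0,"wz":0},{"x":-0.001,"y":-0.001,"z":0.18,"wx":0,"wy":0,"wz":0}]'
python3 -m handwheel '[{"x":0,"y":0,"z":0,"wx":0,"wy":0,"wz":0},{"x":0,"y":0,"z":0,"wx":0,"wy":0,"wz":0},{"x":0,"y":0,"z":0,"wx":0,"wy":0,"wz":0},{"x":0,"y":0,"z":0,"wx":0,"wy":0,"wz":0},{"x":0,"y":0,"z":0,"wx":0,"wy":0,"wz":0},{"x":0,"y":0,"z":0,"wx":0,"wy":0,"wz":0},{"x":0,"y":0,"z":0,"wx":0,"wy":0,"wz":0},{"x":0,"y":0,"z":0,"wx":0,"wy":0,"wz":0},{"x":0,"y":0,"z":0,"wx":0,"wy":0,"wz":0},{"x":0,"y":0,"z":0,"wx":0,"wy":0,"wz":0}]' 0.03 30
```

```text
time: 1.83
position: [0.4669, -0.2082, 0.0428]
tool_rot: [-2.22, -2.223, -0.0]
ft_force: [0.9, 0.3, 1.1]
grip_width: 0.998
grip_force: 0.0
time: 2.67
position: [0.4658, -0.2091, 0.0426]
tool_rot: [-2.221, -2.221, 0.0]
ft_force: [-2.4, -0.1, 2.0]
grip_width: 0.52
grip_force: 30.0
```

```bash
python3 -m handwheel '[{"x":0,"y":0,"z":-0.02,"wx":0,"wy":0,"wz":0},{"x":0,"y":0,"z":-0.05,"wx":0,"wy":0,"wz":0},{"x":0.03,"y":0.018,"z":-0.08,"wx":0,"wy":0,"wz":0},{"x":0.064,"y":0.037,"z":-0.08,"wx":0,"wy":0,"wz":0},{"x":0.098,"y":0.057,"z":-0.08,"wx":0,"wy":0,"wz":0},{"x":0.132,"y":0.077,"z":-0.08,"wx":0,"wy":0,"wz":0},{"x":0.166,"y":0.097,"z":-0.08,"wx":0,"wy":0,"wz":0},{"x":0.2,"y":0.117,"z":-0.08,"wx":0,"wy":0,"wz":0},{"x":0.23,"y":0.135,"z":-0.08,"wx":0,"wy":0,"wz":0},{"x":0.254,"y":0.149,"z":-0.08,"wx":0,"wy":0,"wz":0}]'
python3 -m handwheel '[{"x":0.01,"y":0.006,"z":0,"wx":0,"wy":0,"wz":0},{"x":0.02,"y":0.0115,"z":0,"wx":0,"wy":0,"wz":0},{"x":0.02,"y":0.0115,"z":0,"wx":0,"wy":0,"wz":0},{"x":0.02,"y":0.0115,"z":0,"wx":0,"wy":0,"wz":0},{"x":0.02,"y":0.0115,"z":0,"wx":0,"wy":0,"wz":0}]'
python3 look.py xl2 v
python3 - <<'E'
from bench import ctrl
import cv2,pickle
for n in("scene","side"):
    r=ctrl.get_image(n);pickle.dump(r,open(n+"1.pkl","wb"));cv2.imwrite(f"pics/{n}1.png",r["image"][:,:,::-1])
a=cv2.imread("pics/xl2.png")[0:300,100:500]
b=cv2.imread("pics/side1.png")[60:260,150:350]
cv2.imwrite("pics/c1.png",cv2.hconcat([a,cv2.resize(b,(400,300))]))
E
```

```text
time: 3.5
position: [0.6155, 0.0489, 0.1214]
tool_rot: [-2.217, -2.223, -0.001]
ft_force: [0.6, -0.7, -2.8]
grip_width: 0.514
grip_force: 30.0
time: 3.92
position: [0.6259, 0.0625, 0.1222]
tool_rot: [2.224, 2.218, -0.003]
ft_force: [0.5, -0.4, -2.7]
grip_width: 0.517
grip_force: 30.0
[0.6259 0.0625 0.1222] [ 2.2239  2.2184 -0.0029] 3.9167
```

View pics/c1.png

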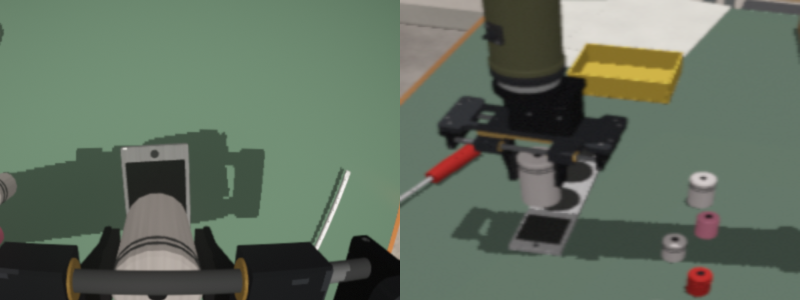

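XL is held upright above the square pad. I'll lower it close and check the centring.

```bash
python3 -m handwheel '[{"x":0,"y":0,"z":0.02,"wx":0,"wy":0,"wz":0},{"x":0,"y":0,"z":0.04,"wx":0,"wy":0,"wz":0},{"x":0,"y":0,"z":0.055,"wx":0,"wy":0,"wz":0},{"x":0,"y":0,"z":0.06,"wx":0,"wy":0,"wz":0},{"x":0,"y":0,"z":0.06,"wx":0,"wy":0,"wz":0},{"x":0,"y":0,"z":0.06,"wx":0,"wy":0,"wz":0}]'
cat > view2.py <<'E'
import sys
from h import *
from bench import ctrl
# usage: tag x y z r : crops both fixed views about a point, 4x, overlays the pad outline (z=.014) expected
t=sys.argv[1];p=np.array(list(map(float,sys.argv[2:4]))+[.03]);out=[]
S=float(sys.argv[4]) if len(sys.argv)>4 else 5
for n in("scene","side"):
    r=ctrl.get_image(n);pickle.dump(r,open(f"{t}_{n}.pkl","wb"));W=r["world_to_cam"]
    q=r["K"]@(W[:3,:3]@p+W[:3,3]);u,v=(q[:2]/q[2]).astype(int)
    w=int(200/S);u0,v0=u-w,v-w;c=r["image"][v0:v0+2*w,u0:u0+2*w,::-1]
    out.append(cv2.resize(c,(400,400),interpolation=cv2.INTER_CUBIC));print(n,"origin",u0,v0,"scale",400/(2*w))
cv2.imwrite(f"pics/{t}.png",cv2.hconcat(out))
E
python3 view2.py p1 .6265 .0647 5
```

```text
time: 4.57
position: [0.6268, 0.0645, 0.0632]
tool_rot: [2.222, 2.22, 0.001]
ft_force: [0.6, -0.1, -3.2]
grip_width: 0.519
grip_force: 30.0
scene origin 248 153 scale 5.0
side origin 180 168 scale 5.0
```

View pics/p1.png

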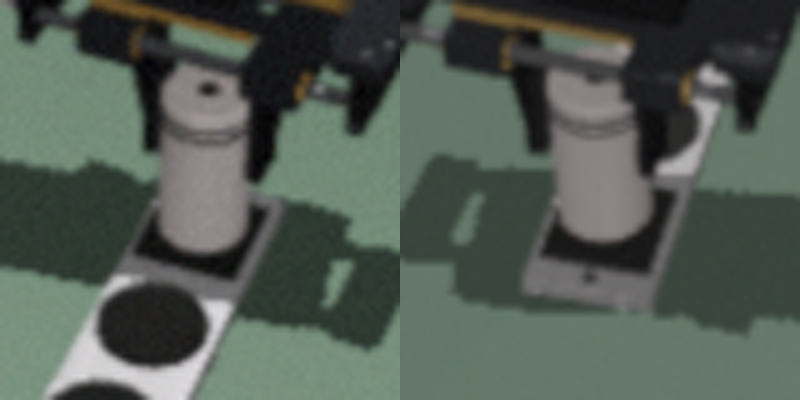

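Run:
```python
from h import *
a=pickle.load(open("p1_scene.pkl","rb"));b=pickle.load(open("p1_side.pkl","rb"))
print(tri([ray(a,(288.6,197.8)),ray(b,(221.6,210.4))]))
for z in(.016,.02):print(onz(a,(288.6,197.8),z),onz(b,(221.6,210.4),z))
# predicted rim-bottom, pad corners in crops for piston centred at the TCP
def pj(r,p,o):
    W=r["world_to_cam"];q=r["K"]@(W[:3,:3]@p+W[:3,3]);return ((q[:2]/q[2]-o)*5).round(0)
d=np.array([.054,-.998]);n=np.array([.998,.054])
for r,o in((a,(248,153)),(b,(180,168))):
    print([pj(r,np.r_[np.array([.6268,.0645])+.028*(i*d+j*n),.014],np.array(o)).tolist() for i,j in((1,1),(1,-1),(-1,-1),(-1,1))])
    th=np.arange(0,6.3,.05);P=np.array([pj(r,np.r_[.6268+.023*np.cos(t),.0645+.023*np.sin(t),.019],np.array(o)) for t in th]);print("foot",P.min(0),P.max(0))
```

```text
[0.62706763 0.06129886 0.01903824]
[0.62749061 0.06500328 0.016     ] [0.62652132 0.05804632 0.016     ]
[0.62901125 0.06094002 0.02      ] [0.6251508  0.06154669 0.02      ]
[[235.0, 276.0], [131.0, 248.0], [169.0, 180.0], [270.0, 206.0]]
foot [157. 190.] [246. 251.]
[[165.0, 175.0], [273.0, 193.0], [244.0, 275.0], [132.0, 256.0]]
foot [156. 183.] [250. 252.]
```

The foot sits about 3 mm toward −y from the pad centre, so I'll shift, lower and release.

```bash
python3 -m handwheel '[{"x":0.003,"y":0,"z":0,"wx":0,"wy":0,"wz":0},{"x":0.003,"y":0,"z":0.002,"wx":0,"wy":0,"wz":0},{"x":0.003,"y":0,"z":0.004,"wx":0,"wy":0,"wz":0},{"x":0.003,"y":0,"z":0.005,"wx":0,"wy":0,"wz":0},{"x":0.003,"y":0,"z":0.006,"wx":0,"wy":0,"wz":0},{"x":0.003,"y":0,"z":0.006,"wx":0,"wy":0,"wz":0},{"x":0.003,"y":0,"z":0.006,"wx":0,"wy":0,"wz":0}]'
```

```text
time: 5.25
position: [0.6265, 0.068, 0.0567]
tool_rot: [-2.221, -2.221, 0.0]
ft_force: [-1.0, 0.6, -0.9]
grip_width: 0.52
grip_force: 30.0
```

```bash
python3 -m handwheel '[{"x":0,"y":0,"z":0.0005,"wx":0,"wy":0,"wz":0},{"x":0,"y":0,"z":0.0005,"wx":0,"wy":0,"wz":0},{"x":0,"y":0,"z":0.0005,"wx":0,"wy":0,"wz":0},{"x":0,"y":0,"z":0.0005,"wx":0,"wy":0,"wz":0},{"x":0,"y":0,"z":0.0005,"wx":0,"wy":0,"wz":0},{"x":0,"y":0,"z":0.0005,"wx":0,"wy":0,"wz":0}]' 0.087
python3 -m handwheel '[{"x":0,"y":0,"z":-0.02,"wx":0,"wy":0,"wz":0},{"x":0,"y":0,"z":-0.05,"wx":0,"wy":0,"wz":0},{"x":0,"y":0,"z":-0.08,"wx":0,"wy":0,"wz":0},{"x":0,"y":0,"z":-0.11,"wx":0,"wy":0,"wz":0},{"x":0.03,"y":-0.03,"z":-0.14,"wx":0,"wy":0,"wz":0},{"x":0.056,"y":-0.06,"z":-0.15,"wx":0,"wy":0,"wz":0},{"x":0.082,"y":-0.09,"z":-0.15,"wx":0,"wy":0,"wz":0},{"x":0.11,"y":-0.12,"z":-0.15,"wx":0,"wy":0,"wz":0},{"x":0.136,"y":-0.15,"z":-0.15,"wx":0,"wy":0,"wz":0},{"x":0.16,"y":-0.18,"z":-0.15,"wx":0,"wy":0,"wz":0}]'
python3 -m handwheel '[{"x":0,"y":0,"z":0,"wx":0,"wy":0,"wz":0},{"x":0,"y":0,"z":0,"wx":0,"wy":0,"wz":0},{"x":0,"y":0,"z":0,"wx":0,"wy":0,"wz":0}]'
python3 look.py l1 v; python3 view2.py p2 .6265 .0647 5
python3 - <<'E'
import cv2
a=cv2.resize(cv2.imread("pics/l1.png")[60:280,150:370],(400,400));cv2.imwrite("pics/c2.png",cv2.hconcat([a,cv2.imread("pics/p2.png")])[:, :800]);cv2.imwrite("pics/c2.png",cv2.resize(cv2.hconcat([a,cv2.imread("pics/p2.png")]),(798,266)))
E
```

```text
time: 5.75
position: [0.6267, 0.0679, 0.0562]
tool_rot: [2.221, 2.221, 0.0]
ft_force: [-0.2, 0.6, -0.1]
grip_width: 0.889
grip_force: 0.0
time: 6.58
position: [0.4457, 0.2288, 0.2065]
tool_rot: [2.221, 2.221, 0.002]
ft_force: [0.2, 1.6, -0.3]
grip_width: 1.003
grip_force: 0.0
time: 6.83
position: [0.4476, 0.227, 0.2064]
tool_rot: [2.22, 2.221, 0.001]
ft_force: [0.2, 0.3, 0.0]
grip_width: 1.003
grip_force: 0.0
[0.4476 0.227  0.2064] [2.2204e+00 2.2207e+00 1.0000e-03] 6.8333
scene origin 248 153 scale 5.0
side origin 180 168 scale 5.0
```

View pics/c2.png

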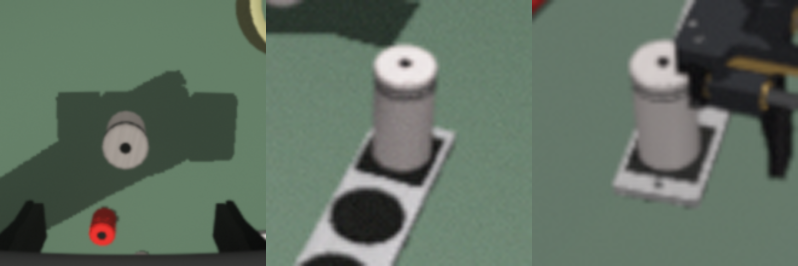

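L (hub at wrist pixel ≈(253.4,182.4)) is alone under the gripper, with red behind it at (234,254). XL stands upright on the square pad.

Run:
```python
from h import *
s,r=pickle.load(open("l1.pkl","rb"))
print(onz(r,(253.4,182.4),.072,s)-s["position"])
# XL check: top hub in fixed views at z=.102, vs pad via same-view pixel offsets
a=pickle.load(open("p2_scene.pkl","rb"));b=pickle.load(open("p2_side.pkl","rb"))
f=80/266
ta=(248+(404-266)*f,153+62*f);tb=(180+(662-532)*f,168+61*f)
print(tri([ray(a,ta),ray(b,tb)]))
```

```text
[-0.00427296  0.00092647 -0.13440215]
[0.62666087 0.06397977 0.10340799]
```

```bash
python3 -m handwheel '[{"x":0,"y":-0.003,"z":0.03,"wx":0,"wy":0,"wz":0},{"x":0,"y":-0.003,"z":0.06,"wx":0,"wy":0,"wz":0},{"x":0,"y":-0.003,"z":0.09,"wx":0,"wy":0,"wz":0},{"x":0,"y":-0.003,"z":0.12,"wx":0,"wy":0,"wz":0},{"x":0,"y":-0.003,"z":0.15,"wx":0,"wy":0,"wz":0},{"x":0,"y":-0.003,"z":0.165,"wx":0,"wy":0,"wz":0},{"x":0,"y":-0.003,"z":0.173,"wx":0,"wy":0,"wz":0},{"x":0,"y":-0.003,"z":0.173,"wx":0,"wy":0,"wz":0},{"x":0,"y":-0.003,"z":0.173,"wx":0,"wy":0,"wz":0}]'
python3 -m handwheel '[{"x":0,"y":0,"z":0,"wx":0,"wy":0,"wz":0},{"x":0,"y":0,"z":0,"wx":0,"wy":0,"wz":0},{"x":0,"y":0,"z":0,"wx":0,"wy":0,"wz":0},{"x":0,"y":0,"z":0,"wx":0,"wy":0,"wz":0},{"x":0,"y":0,"z":0,"wx":0,"wy":0,"wz":0},{"x":0,"y":0,"z":0,"wx":0,"wy":0,"wz":0},{"x":0,"y":0,"z":0,"wx":0,"wy":0,"wz":0},{"x":0,"y":0,"z":0,"wx":0,"wy":0,"wz":0},{"x":0,"y":0,"z":0,"wx":0,"wy":0,"wz":0},{"x":0,"y":0,"z":0,"wx":0,"wy":0,"wz":0}]' 0.02 30
```

```text
time: 7.73
position: [0.445, 0.2272, 0.0334]
tool_rot: [2.223, 2.22, 0.0]
ft_force: [-0.6, 0.8, 1.0]
grip_width: 1.0
grip_force: 0.0
time: 8.57
position: [0.4442, 0.2275, 0.0331]
tool_rot: [2.221, 2.221, 0.0]
ft_force: [-0.8, -0.6, 0.8]
grip_width: 0.451
grip_force: 30.0
```

```bash
python3 -m handwheel '[{"x":0,"y":0,"z":-0.02,"wx":0,"wy":0,"wz":0},{"x":0,"y":0,"z":-0.055,"wx":0,"wy":0,"wz":0},{"x":0,"y":0,"z":-0.09,"wx":0,"wy":0,"wz":0},{"x":-0.01,"y":0.005,"z":-0.125,"wx":0,"wy":0,"wz":0},{"x":-0.03,"y":0.025,"z":-0.14,"wx":0,"wy":0,"wz":0},{"x":-0.06,"y":0.048,"z":-0.14,"wx":0,"wy":0,"wz":0},{"x":-0.09,"y":0.071,"z":-0.14,"wx":0,"wy":0,"wz":0},{"x":-0.12,"y":0.095,"z":-0.14,"wx":0,"wy":0,"wz":0},{"x":-0.15,"y":0.119,"z":-0.14,"wx":0,"wy":0,"wz":0},{"x":-0.18,"y":0.143,"z":-0.14,"wx":0,"wy":0,"wz":0}]'
python3 -m handwheel '[{"x":-0.025,"y":0.02,"z":0,"wx":0,"wy":0,"wz":0},{"x":-0.045,"y":0.035,"z":0,"wx":0,"wy":0,"wz":0},{"x":-0.055,"y":0.0435,"z":0,"wx":0,"wy":0,"wz":0},{"x":-0.055,"y":0.0435,"z":0,"wx":0,"wy":0,"wz":0},{"x":-0.055,"y":0.0435,"z":0.02,"wx":0,"wy":0,"wz":0},{"x":-0.055,"y":0.0435,"z":0.05,"wx":0,"wy":0,"wz":0},{"x":-0.055,"y":0.0435,"z":0.08,"wx":0,"wy":0,"wz":0},{"x":-0.055,"y":0.0435,"z":0.11,"wx":0,"wy":0,"wz":0},{"x":-0.055,"y":0.0435,"z":0.12,"wx":0,"wy":0,"wz":0},{"x":-0.055,"y":0.0435,"z":0.12,"wx":0,"wy":0,"wz":0}]'
python3 view2.py p3 .630 -.0075 5
```

```text
time: 9.4
position: [0.5875, 0.0458, 0.1724]
tool_rot: [-2.221, -2.221, 0.002]
ft_force: [1.5, 0.5, -2.2]
grip_width: 0.447
grip_force: 30.0
time: 10.23
position: [0.6275, -0.0054, 0.05]
tool_rot: [-2.215, -2.22, 0.006]
ft_force: [-0.2, -0.1, -2.1]
grip_width: 0.449
grip_force: 30.0
scene origin 238 172 scale 5.0
side origin 188 148 scale 5.0
```

View pics/p3.png

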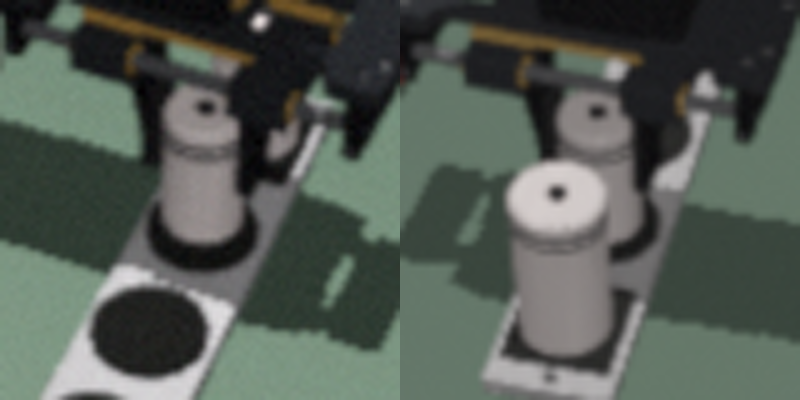

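Run:
```python
from h import *
a=pickle.load(open("p3_scene.pkl","rb"));b=pickle.load(open("p3_side.pkl","rb"))
print("hub",tri([ray(a,(279,193.2)),ray(b,(227.4,170.4))]))
print("pad",onz(a,(238+202/5,172+232/5),.014),"foot",onz(a,(238+201.5/5,172+216.5/5),.019))
print("XLhub side at .102",onz(b,(188+158/5,148+193/5),.102))
g=cv2.cvtColor(a["image"],cv2.COLOR_RGB2GRAY)
# next pad ellipse: threshold dark
m=(g<45).astype(np.uint8)
for c in cv2.findContours(m,0,1)[0]:
    if 150<cv2.contourArea(c)<600 and len(c)>5:
        e=cv2.fitEllipse(c); p=onz(a,e[0],.014)
        if .58<p[0]<.68: print("ell",np.round(e[0],1),np.round(e[1],1),p.round(4))
```

```text
hub [ 0.62962764 -0.00645705  0.09160125]
pad [ 0.63236679 -0.01238313  0.014     ] foot [ 0.62977344 -0.00723642  0.019     ]
XLhub side at .102 [0.62551822 0.06298935 0.102     ]
ell [255.6 260.4] [17.3 21.8] [ 0.6383 -0.1543  0.014 ]
ell [267.4 238. ] [15.7 20.7] [ 0.6345 -0.0825  0.014 ]
```

Run:
```python
from h import *
d=pickle.load(open("d0.pkl","rb"))
for n,t in(("scene",45),("side",50),("wrist",45)):
    r=d[n];g=cv2.cvtColor(r["image"],cv2.COLOR_RGB2GRAY);m=(g<t).astype(np.uint8)
    for c in cv2.findContours(m,0,1)[0]:
        if 150<cv2.contourArea(c)<3000 and len(c)>5:
            e=cv2.fitEllipse(c);M=cv2.moments(c);q=(M["m10"]/M["m00"],M["m01"]/M["m00"]);p=onz(r,q,.014,d["s"])
            if .6<p[0]<.66 and -.2<p[1]<.1: print(n,np.round(q,1),np.round(e[1],1),p.round(4))
```

```text
scene [255.6 260.4] [17.5 21.8] [ 0.6383 -0.1544  0.014 ]
scene [267.3 238.1] [15.9 20.5] [ 0.6344 -0.0826  0.014 ]
scene [277.9 217.5] [15.4 20.8] [ 0.6301 -0.01    0.014 ]
scene [287.7 199.6] [15.2 22.5] [0.6271 0.0598 0.014 ]
side [221.3 211.9] [17.1 23.5] [0.6262 0.0613 0.014 ]
side [228.6 192.5] [13.7 19.9] [ 0.63   -0.0084  0.014 ]
side [235.7 173.9] [11.5 17.4] [ 0.6334 -0.081   0.014 ]
wrist [241.3 173.3] [39.1 40. ] [ 0.6282 -0.0076  0.014 ]
wrist [239.5 134.7] [ 8.4 56.6] [0.6266 0.0422 0.014 ]
```

L needs about −2.5 mm in y. Then I'll lower and release it.

```bash
python3 -m handwheel '[{"x":-0.0025,"y":0,"z":0,"wx":0,"wy":0,"wz":0},{"x":-0.0025,"y":0,"z":0.002,"wx":0,"wy":0,"wz":0},{"x":-0.0025,"y":0,"z":0.004,"wx":0,"wy":0,"wz":0},{"x":-0.0025,"y":0,"z":0.005,"wx":0,"wy":0,"wz":0},{"x":-0.0025,"y":0,"z":0.0055,"wx":0,"wy":0,"wz":0},{"x":-0.0025,"y":0,"z":0.006,"wx":0,"wy":0,"wz":0},{"x":-0.0025,"y":0,"z":0.006,"wx":0,"wy":0,"wz":0},{"x":-0.0025,"y":0,"z":0.006,"wx":0,"wy":0,"wz":0}]'
```

```text
time: 11.0
position: [0.6307, -0.01, 0.0471]
tool_rot: [2.221, 2.221, 0.0]
ft_force: [-0.4, 0.2, -2.2]
grip_width: 0.452
grip_force: 30.0
```

```bash
python3 -m handwheel '[{"x":0,"y":0,"z":0.0005,"wx":0,"wy":0,"wz":0},{"x":0,"y":0,"z":0.001,"wx":0,"wy":0,"wz":0},{"x":0,"y":0,"z":0.001,"wx":0,"wy":0,"wz":0},{"x":0,"y":0,"z":0.001,"wx":0,"wy":0,"wz":0}]'
```

```text
time: 11.33
position: [0.6308, -0.01, 0.0471]
tool_rot: [2.221, 2.221, 0.0]
ft_force: [-2.9, 0.5, 6.3]
grip_width: 0.451
grip_force: 30.0
```

```bash
python3 -m handwheel '[{"x":0,"y":0,"z":-0.0005,"wx":0,"wy":0,"wz":0},{"x":0,"y":0,"z":-0.0005,"wx":0,"wy":0,"wz":0},{"x":0,"y":0,"z":-0.0005,"wx":0,"wy":0,"wz":0},{"x":0,"y":0,"z":-0.0005,"wx":0,"wy":0,"wz":0},{"x":0,"y":0,"z":-0.0005,"wx":0,"wy":0,"wz":0},{"x":0,"y":0,"z":-0.0005,"wx":0,"wy":0,"wz":0},{"x":0,"y":0,"z":-0.0005,"wx":0,"wy":0,"wz":0}]' 0.087
python3 -m handwheel '[{"x":0,"y":0,"z":-0.02,"wx":0,"wy":0,"wz":0},{"x":0,"y":0,"z":-0.05,"wx":0,"wy":0,"wz":0},{"x":0,"y":0,"z":-0.08,"wx":0,"wy":0,"wz":0},{"x":0,"y":0,"z":-0.11,"wx":0,"wy":0,"wz":0},{"x":-0.01,"y":-0.03,"z":-0.14,"wx":0,"wy":0,"wz":0},{"x":-0.02,"y":-0.06,"z":-0.15,"wx":0,"wy":0,"wz":0},{"x":-0.03,"y":-0.095,"z":-0.15,"wx":0,"wy":0,"wz":0},{"x":-0.04,"y":-0.13,"z":-0.15,"wx":0,"wy":0,"wz":0},{"x":-0.05,"y":-0.16,"z":-0.15,"wx":0,"wy":0,"wz":0},{"x":-0.054,"y":-0.175,"z":-0.15,"wx":0,"wy":0,"wz":0}]'
python3 -m handwheel '[{"x":0,"y":0,"z":0,"wx":0,"wy":0,"wz":0},{"x":0,"y":0,"z":0,"wx":0,"wy":0,"wz":0},{"x":0,"y":0,"z":0,"wx":0,"wy":0,"wz":0}]'
python3 look.py m1 v; python3 view2.py p4 .63 .03 4
python3 - <<'E'
import cv2
a=cv2.resize(cv2.imread("pics/m1.png")[0:300,100:400],(400,400));cv2.imwrite("pics/c3.png",cv2.resize(cv2.hconcat([a,cv2.imread("pics/p4.png")]),(798,266)))
E
```

```text
time: 11.92
position: [0.6306, -0.01, 0.0464]
tool_rot: [-2.221, -2.221, 0.0]
ft_force: [-0.3, -0.1, -0.3]
grip_width: 0.897
grip_force: 0.0
time: 12.75
position: [0.4523, -0.0657, 0.1966]
tool_rot: [-2.224, -2.219, 0.002]
ft_force: [0.8, -0.4, 0.3]
grip_width: 0.997
grip_force: 0.0
time: 13.0
position: [0.4567, -0.0636, 0.1969]
tool_rot: [2.22, 2.221, 0.002]
ft_force: [0.7, 0.9, -0.1]
grip_width: 1.0
grip_force: 0.0
[ 0.4567 -0.0636  0.1969] [2.2200e+00 2.2214e+00 1.9000e-03] 13.0
scene origin 234 152 scale 4.0
side origin 173 148 scale 4.0
```

View pics/c3.png

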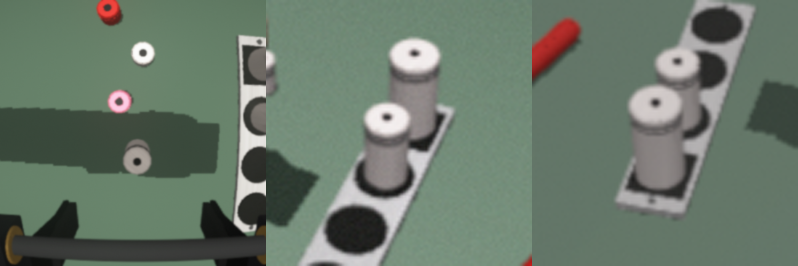

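M's hub is at wrist pixel (254.5,181.6). The pink look-alike is ahead of it at (235,114), and S is at (261,60). XL and L are standing on their pads.

Run:
```python
from h import *
s,r=pickle.load(open("m1.pkl","rb"))
print("M",onz(r,(254.5,181.6),.056,s)-s["position"]);print("S",onz(r,(261,60),.04,s))
a=pickle.load(open("p4_scene.pkl","rb"));b=pickle.load(open("p4_side.pkl","rb"))
for n,p,q,z in(("L",(279.5,196),(227.5,170.9),.086),("XL",(289.6,171.9),(219.2,186.7),.102)):
    print(n,tri([ray(a,p),ray(b,q)]),onz(a,p,z),onz(b,q,z))
```

```text
M [-3.13918619e-03  3.20486624e-05 -1.40947386e-01]
S [0.4604392  0.06532409 0.04      ]
L [ 0.6315935  -0.0099351   0.08640199] [ 0.63232274 -0.00920888  0.086     ] [ 0.63086842 -0.010721    0.086     ]
XL [0.62662672 0.06418601 0.10245409] [0.62692641 0.06490328 0.102     ] [0.62630188 0.06355831 0.102     ]
```

```bash
python3 -m handwheel '[{"x":0,"y":-0.003,"z":0.03,"wx":0,"wy":0,"wz":0},{"x":0,"y":-0.003,"z":0.06,"wx":0,"wy":0,"wz":0},{"x":0,"y":-0.003,"z":0.09,"wx":0,"wy":0,"wz":0},{"x":0,"y":-0.003,"z":0.12,"wx":0,"wy":0,"wz":0},{"x":0,"y":-0.003,"z":0.15,"wx":0,"wy":0,"wz":0},{"x":0,"y":-0.003,"z":0.17,"wx":0,"wy":0,"wz":0},{"x":0,"y":-0.003,"z":0.178,"wx":0,"wy":0,"wz":0},{"x":0,"y":-0.003,"z":0.178,"wx":0,"wy":0,"wz":0},{"x":0,"y":-0.003,"z":0.178,"wx":0,"wy":0,"wz":0}]'
python3 -m handwheel '[{"x":0,"y":0,"z":0,"wx":0,"wy":0,"wz":0},{"x":0,"y":0,"z":0,"wx":0,"wy":0,"wz":0},{"x":0,"y":0,"z":0,"wx":0,"wy":0,"wz":0},{"x":0,"y":0,"z":0,"wx":0,"wy":0,"wz":0},{"x":0,"y":0,"z":0,"wx":0,"wy":0,"wz":0},{"x":0,"y":0,"z":0,"wx":0,"wy":0,"wz":0},{"x":0,"y":0,"z":0,"wx":0,"wy":0,"wz":0},{"x":0,"y":0,"z":0,"wx":0,"wy":0,"wz":0},{"x":0,"y":0,"z":0,"wx":0,"wy":0,"wz":0},{"x":0,"y":0,"z":0,"wx":0,"wy":0,"wz":0}]' 0.015 30
```

```text
time: 13.9
position: [0.4534, -0.0639, 0.0189]
tool_rot: [2.221, 2.222, 0.0]
ft_force: [0.3, 0.9, -0.2]
grip_width: 0.996
grip_force: 0.0
time: 14.73
position: [0.4529, -0.0641, 0.0187]
tool_rot: [2.221, 2.221, 0.001]
ft_force: [0.3, 0.2, -0.6]
grip_width: 0.378
grip_force: 30.0
```

```bash
python3 -m handwheel '[{"x":0,"y":0,"z":-0.02,"wx":0,"wy":0,"wz":0},{"x":0,"y":0,"z":-0.05,"wx":0,"wy":0,"wz":0},{"x":-0.008,"y":0.01,"z":-0.08,"wx":0,"wy":0,"wz":0},{"x":-0.017,"y":0.035,"z":-0.09,"wx":0,"wy":0,"wz":0},{"x":-0.017,"y":0.065,"z":-0.09,"wx":0,"wy":0,"wz":0},{"x":-0.017,"y":0.095,"z":-0.09,"wx":0,"wy":0,"wz":0},{"x":-0.017,"y":0.125,"z":-0.09,"wx":0,"wy":0,"wz":0},{"x":-0.017,"y":0.15,"z":-0.09,"wx":0,"wy":0,"wz":0},{"x":-0.017,"y":0.17,"z":-0.09,"wx":0,"wy":0,"wz":0},{"x":-0.017,"y":0.181,"z":-0.09,"wx":0,"wy":0,"wz":0}]'
python3 -m handwheel '[{"x":0,"y":0,"z":0,"wx":0,"wy":0,"wz":0},{"x":0,"y":0,"z":0,"wx":0,"wy":0,"wz":0},{"x":0,"y":0,"z":0.03,"wx":0,"wy":0,"wz":0},{"x":0,"y":0,"z":0.055,"wx":0,"wy":0,"wz":0},{"x":0,"y":0,"z":0.07,"wx":0,"wy":0,"wz":0},{"x":0,"y":0,"z":0.073,"wx":0,"wy":0,"wz":0},{"x":0,"y":0,"z":0.073,"wx":0,"wy":0,"wz":0},{"x":0,"y":0,"z":0.073,"wx":0,"wy":0,"wz":0}]'
python3 view2.py p5 .634 -.08 5
```

```text
time: 15.57
position: [0.6354, -0.0806, 0.1075]
tool_rot: [-2.221, -2.222, 0.0]
ft_force: [0.2, 0.6, -1.8]
grip_width: 0.382
grip_force: 30.0
time: 16.23
position: [0.6336, -0.0812, 0.0365]
tool_rot: [2.221, 2.221, 0.001]
ft_force: [0.9, -0.6, -2.1]
grip_width: 0.381
grip_force: 30.0
scene origin 227 192 scale 5.0
side origin 195 129 scale 5.0
```

View pics/p5.png

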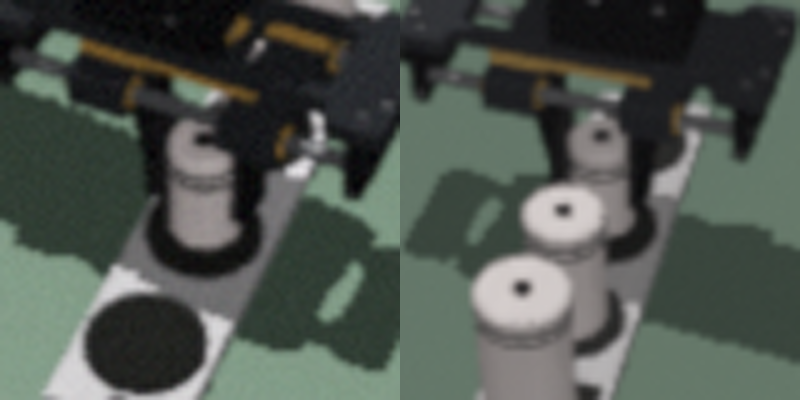

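M is held above its pad, with the scene hub at (267.8,219.6) and the side hub at (235,156).

Run:
```python
from h import *
a=pickle.load(open("p5_scene.pkl","rb"));b=pickle.load(open("p5_side.pkl","rb"))
print(tri([ray(a,(267.8,219.6)),ray(b,(235,156))]))
```

```text
[ 0.63458277 -0.08192207  0.07542809]
```

```bash
python3 -m handwheel '[{"x":0,"y":0,"z":0.001,"wx":0,"wy":0,"wz":0},{"x":0,"y":0,"z":0.002,"wx":0,"wy":0,"wz":0},{"x":0,"y":0,"z":0.0025,"wx":0,"wy":0,"wz":0},{"x":0,"y":0,"z":0.003,"wx":0,"wy":0,"wz":0},{"x":0,"y":0,"z":0.003,"wx":0,"wy":0,"wz":0},{"x":0,"y":0,"z":0.003,"wx":0,"wy":0,"wz":0}]'
```

```text
time: 16.83
position: [0.6337, -0.081, 0.0327]
tool_rot: [2.221, 2.221, 0.0]
ft_force: [-0.2, 0.5, -1.4]
grip_width: 0.382
grip_force: 30.0
```

```bash
python3 -m handwheel '[{"x":0,"y":0,"z":0.0005,"wx":0,"wy":0,"wz":0},{"x":0,"y":0,"z":0.001,"wx":0,"wy":0,"wz":0},{"x":0,"y":0,"z":0.001,"wx":0,"wy":0,"wz":0},{"x":0,"y":0,"z":0.001,"wx":0,"wy":0,"wz":0}]'
```

```text
time: 17.17
position: [0.6338, -0.081, 0.0326]
tool_rot: [2.221, 2.221, 0.0]
ft_force: [-2.0, 0.2, 4.7]
grip_width: 0.382
grip_force: 30.0
```

```bash
python3 -m handwheel '[{"x":0,"y":0,"z":-0.0005,"wx":0,"wy":0,"wz":0},{"x":0,"y":0,"z":-0.0005,"wx":0,"wy":0,"wz":0},{"x":0,"y":0,"z":-0.0005,"wx":0,"wy":0,"wz":0},{"x":0,"y":0,"z":-0.0005,"wx":0,"wy":0,"wz":0},{"x":0,"y":0,"z":-0.0005,"wx":0,"wy":0,"wz":0},{"x":0,"y":0,"z":-0.0005,"wx":0,"wy":0,"wz":0},{"x":0,"y":0,"z":-0.0005,"wx":0,"wy":0,"wz":0}]' 0.087
python3 -m handwheel '[{"x":0,"y":0,"z":-0.02,"wx":0,"wy":0,"wz":0},{"x":0,"y":0,"z":-0.05,"wx":0,"wy":0,"wz":0},{"x":0,"y":0,"z":-0.085,"wx":0,"wy":0,"wz":0},{"x":0,"y":0,"z":-0.12,"wx":0,"wy":0,"wz":0},{"x":0.01,"y":-0.02,"z":-0.15,"wx":0,"wy":0,"wz":0},{"x":0.04,"y":-0.05,"z":-0.155,"wx":0,"wy":0,"wz":0},{"x":0.07,"y":-0.08,"z":-0.155,"wx":0,"wy":0,"wz":0},{"x":0.1,"y":-0.11,"z":-0.155,"wx":0,"wy":0,"wz":0},{"x":0.125,"y":-0.14,"z":-0.155,"wx":0,"wy":0,"wz":0},{"x":0.146,"y":-0.173,"z":-0.155,"wx":0,"wy":0,"wz":0}]'
python3 -m handwheel '[{"x":0,"y":0,"z":0,"wx":0,"wy":0,"wz":0},{"x":0,"y":0,"z":0,"wx":0,"wy":0,"wz":0},{"x":0,"y":0,"z":0,"wx":0,"wy":0,"wz":0}]'
python3 look.py s1 v; python3 view2.py p6 .63 -.03 4
python3 - <<'E'
import cv2
a=cv2.resize(cv2.imread("pics/s1.png")[0:300,100:400],(400,400));cv2.imwrite("pics/c4.png",cv2.resize(cv2.hconcat([a,cv2.imread("pics/p6.png")]),(798,266)))
E
```

```text
time: 17.75
position: [0.6336, -0.081, 0.032]
tool_rot: [2.221, 2.221, -0.0]
ft_force: [-0.4, 0.3, -0.3]
grip_width: 0.825
grip_force: 0.0
time: 18.58
position: [0.4591, 0.0673, 0.1872]
tool_rot: [2.219, 2.223, 0.001]
ft_force: [0.4, 1.7, 0.4]
grip_width: 1.005
grip_force: 0.0
time: 18.83
position: [0.4613, 0.0645, 0.1876]
tool_rot: [2.221, 2.22, 0.001]
ft_force: [0.4, 0.2, -0.0]
grip_width: 1.001
grip_force: 0.0
[0.4613 0.0645 0.1876] [2.2206e+00 2.2202e+00 1.5000e-03] 18.8333
scene origin 224 168 scale 4.0
side origin 180 132 scale 4.0
```

View pics/c4.png

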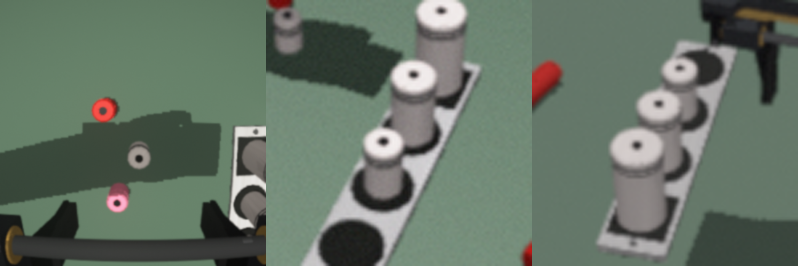

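Three pistons stand on their pads. S (bare metal, hub at wrist pixel ≈(256.8,178.2)) is between red (216,124) and pink (233,228), and both clear the fingers.

Run:
```python
from h import *
s,r=pickle.load(open("s1.pkl","rb"))
print("S",onz(r,(256.8,178.2),.04,s)-s["position"])
```

```text
S [-0.00066889  0.00192705 -0.14755612]
```

```bash
python3 -m handwheel '[{"x":0.0015,"y":-0.001,"z":0.03,"wx":0,"wy":0,"wz":0},{"x":0.0015,"y":-0.001,"z":0.06,"wx":0,"wy":0,"wz":0},{"x":0.0015,"y":-0.001,"z":0.09,"wx":0,"wy":0,"wz":0},{"x":0.0015,"y":-0.001,"z":0.12,"wx":0,"wy":0,"wz":0},{"x":0.0015,"y":-0.001,"z":0.15,"wx":0,"wy":0,"wz":0},{"x":0.0015,"y":-0.001,"z":0.17,"wx":0,"wy":0,"wz":0},{"x":0.0015,"y":-0.001,"z":0.177,"wx":0,"wy":0,"wz":0},{"x":0.0015,"y":-0.001,"z":0.177,"wx":0,"wy":0,"wz":0},{"x":0.0015,"y":-0.001,"z":0.177,"wx":0,"wy":0,"wz":0}]'
python3 -m handwheel '[{"x":0,"y":0,"z":0,"wx":0,"wy":0,"wz":0},{"x":0,"y":0,"z":0,"wx":0,"wy":0,"wz":0},{"x":0,"y":0,"z":0,"wx":0,"wy":0,"wz":0},{"x":0,"y":0,"z":0,"wx":0,"wy":0,"wz":0},{"x":0,"y":0,"z":0,"wx":0,"wy":0,"wz":0},{"x":0,"y":0,"z":0,"wx":0,"wy":0,"wz":0},{"x":0,"y":0,"z":0,"wx":0,"wy":0,"wz":0},{"x":0,"y":0,"z":0,"wx":0,"wy":0,"wz":0},{"x":0,"y":0,"z":0,"wx":0,"wy":0,"wz":0},{"x":0,"y":0,"z":0,"wx":0,"wy":0,"wz":0}]' 0.01 25
```

```text
time: 19.73
position: [0.4605, 0.0662, 0.0104]
tool_rot: [2.222, 2.22, 0.0]
ft_force: [0.4, 0.3, 0.2]
grip_width: 1.001
grip_force: 0.0
time: 20.57
position: [0.4597, 0.0665, 0.0101]
tool_rot: [2.221, 2.221, 0.0]
ft_force: [0.8, -0.9, 0.3]
grip_width: 0.323
grip_force: 0.2
```

Not fully closed yet, so I'll wait.

```bash
python3 -m handwheel '[{"x":0,"y":0,"z":0,"wx":0,"wy":0,"wz":0},{"x":0,"y":0,"z":0,"wx":0,"wy":0,"wz":0},{"x":0,"y":0,"z":0,"wx":0,"wy":0,"wz":0},{"x":0,"y":0,"z":0,"wx":0,"wy":0,"wz":0}]'
python3 -m handwheel '[{"x":0,"y":0,"z":-0.02,"wx":0,"wy":0,"wz":0},{"x":0,"y":0,"z":-0.055,"wx":0,"wy":0,"wz":0},{"x":0,"y":0,"z":-0.09,"wx":0,"wy":0,"wz":0},{"x":-0.01,"y":0.005,"z":-0.125,"wx":0,"wy":0,"wz":0},{"x":-0.035,"y":0.022,"z":-0.14,"wx":0,"wy":0,"wz":0},{"x":-0.06,"y":0.045,"z":-0.14,"wx":0,"wy":0,"wz":0},{"x":-0.09,"y":0.07,"z":-0.14,"wx":0,"wy":0,"wz":0},{"x":-0.12,"y":0.095,"z":-0.14,"wx":0,"wy":0,"wz":0},{"x":-0.15,"y":0.12,"z":-0.14,"wx":0,"wy":0,"wz":0},{"x":-0.18,"y":0.143,"z":-0.14,"wx":0,"wy":0,"wz":0}]'
```

```text
time: 20.9
position: [0.4597, 0.0664, 0.01]
tool_rot: [2.221, 2.221, 0.0]
ft_force: [0.4, -0.3, -0.9]
grip_width: 0.312
grip_force: 25.0
time: 21.73
position: [0.6035, -0.1149, 0.1497]
tool_rot: [-2.221, -2.222, 0.0]
ft_force: [0.9, 0.8, -1.6]
grip_width: 0.316
grip_force: 25.0
```

```bash
python3 -m handwheel '[{"x":-0.025,"y":0.022,"z":0,"wx":0,"wy":0,"wz":0},{"x":-0.04,"y":0.035,"z":0,"wx":0,"wy":0,"wz":0},{"x":-0.04,"y":0.035,"z":0,"wx":0,"wy":0,"wz":0},{"x":-0.04,"y":0.035,"z":0.02,"wx":0,"wy":0,"wz":0},{"x":-0.04,"y":0.035,"z":0.05,"wx":0,"wy":0,"wz":0},{"x":-0.04,"y":0.035,"z":0.08,"wx":0,"wy":0,"wz":0},{"x":-0.04,"y":0.035,"z":0.105,"wx":0,"wy":0,"wz":0},{"x":-0.04,"y":0.035,"z":0.12,"wx":0,"wy":0,"wz":0},{"x":-0.04,"y":0.035,"z":0.121,"wx":0,"wy":0,"wz":0},{"x":-0.04,"y":0.035,"z":0.121,"wx":0,"wy":0,"wz":0}]'
python3 view2.py p7 .638 -.153 5
```

```text
time: 22.57
position: [0.6366, -0.1526, 0.0283]
tool_rot: [-2.219, -2.221, 0.002]
ft_force: [-0.8, 0.5, -0.3]
grip_width: 0.312
grip_force: 25.0
scene origin 215 215 scale 5.0
side origin 201 112 scale 5.0
```

View pics/p7.png

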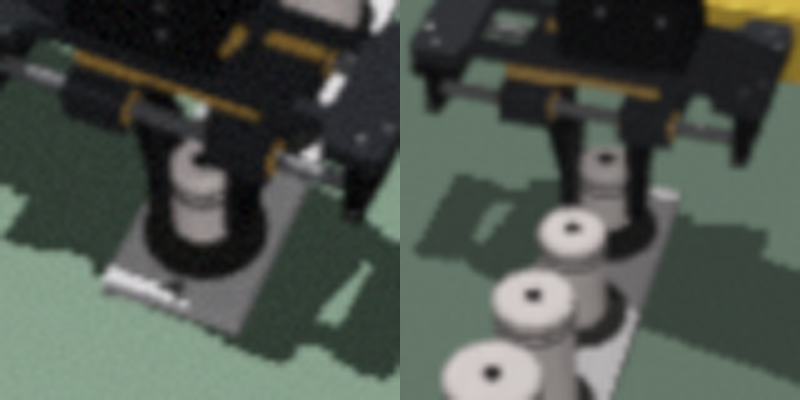

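Run:
```python
from h import *
a=pickle.load(open("p7_scene.pkl","rb"));b=pickle.load(open("p7_side.pkl","rb"))
print(tri([ray(a,(254.8,247)),ray(b,(242.2,143.6))]))
```

```text
[ 0.63711339 -0.15512645  0.05992697]
```

```bash
python3 -m handwheel '[{"x":0,"y":0.001,"z":0.002,"wx":0,"wy":0,"wz":0},{"x":0,"y":0.001,"z":0.004,"wx":0,"wy":0,"wz":0},{"x":0,"y":0.001,"z":0.0045,"wx":0,"wy":0,"wz":0},{"x":0,"y":0.001,"z":0.005,"wx":0,"wy":0,"wz":0},{"x":0,"y":0.001,"z":0.005,"wx":0,"wy":0,"wz":0},{"x":0,"y":0.001,"z":0.005,"wx":0,"wy":0,"wz":0}]'
```

```text
time: 23.17
position: [0.6386, -0.1535, 0.0242]
tool_rot: [2.221, 2.221, 0.0]
ft_force: [-0.6, -0.2, -0.8]
grip_width: 0.313
grip_force: 25.0
```

```bash
python3 -m handwheel '[{"x":0.001,"y":0,"z":0,"wx":0,"wy":0,"wz":0},{"x":0.001,"y":0,"z":0.0005,"wx":0,"wy":0,"wz":0},{"x":0.001,"y":0,"z":0.001,"wx":0,"wy":0,"wz":0},{"x":0.001,"y":0,"z":0.001,"wx":0,"wy":0,"wz":0}]'
python3 -m handwheel '[{"x":0,"y":0,"z":-0.0005,"wx":0,"wy":0,"wz":0},{"x":0,"y":0,"z":-0.0005,"wx":0,"wy":0,"wz":0},{"x":0,"y":0,"z":-0.0005,"wx":0,"wy":0,"wz":0},{"x":0,"y":0,"z":-0.0005,"wx":0,"wy":0,"wz":0},{"x":0,"y":0,"z":-0.0005,"wx":0,"wy":0,"wz":0},{"x":0,"y":0,"z":-0.0005,"wx":0,"wy":0,"wz":0},{"x":0,"y":0,"z":-0.0005,"wx":0,"wy":0,"wz":0}]' 0.087
python3 -m handwheel '[{"x":0,"y":0,"z":-0.02,"wx":0,"wy":0,"wz":0},{"x":0,"y":0,"z":-0.05,"wx":0,"wy":0,"wz":0},{"x":0,"y":0,"z":-0.085,"wx":0,"wy":0,"wz":0},{"x":0,"y":0,"z":-0.12,"wx":0,"wy":0,"wz":0},{"x":0,"y":-0.03,"z":-0.15,"wx":0,"wy":0,"wz":0},{"x":0,"y":-0.06,"z":-0.155,"wx":0,"wy":0,"wz":0},{"x":0,"y":-0.09,"z":-0.155,"wx":0,"wy":0,"wz":0},{"x":0,"y":-0.12,"z":-0.155,"wx":0,"wy":0,"wz":0},{"x":0,"y":-0.15,"z":-0.155,"wx":0,"wy":0,"wz":0},{"x":0,"y":-0.15,"z":-0.155,"wx":0,"wy":0,"wz":0}]'
python3 view2.py p8 .632 -.045 4
```

```text
time: 23.5
position: [0.6388, -0.1524, 0.0238]
tool_rot: [2.221, 2.221, 0.0]
ft_force: [-1.6, 1.1, 4.4]
grip_width: 0.311
grip_force: 25.0
time: 24.08
position: [0.6386, -0.1526, 0.0234]
tool_rot: [-2.221, -2.221, 0.0]
ft_force: [0.0, 0.0, 0.8]
grip_width: 0.753
grip_force: 0.0
time: 24.92
position: [0.4832, -0.1533, 0.1782]
tool_rot: [-2.222, -2.216, 0.004]
ft_force: [-0.6, 0.4, 0.5]
grip_width: 1.0
grip_force: 0.0
scene origin 222 172 scale 4.0
side origin 181 128 scale 4.0
```

View pics/p8.png

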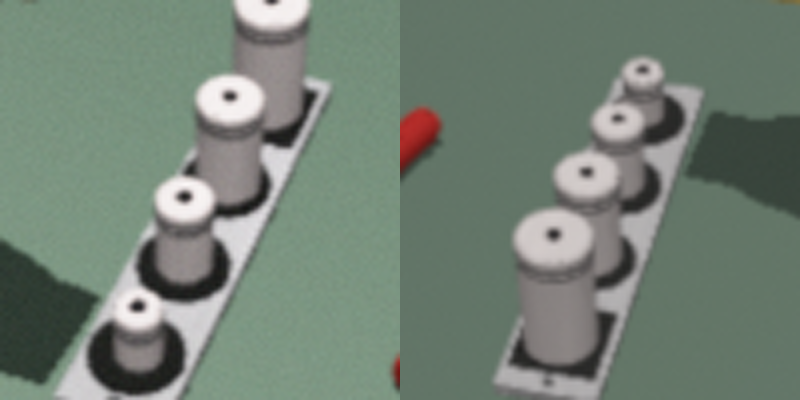

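All four stand upright in order. One last numeric check, then I'll hand in.

```bash
python3 -m handwheel '[{"x":0,"y":0,"z":0,"wx":0,"wy":0,"wz":0},{"x":0,"y":0,"z":0,"wx":0,"wy":0,"wz":0},{"x":0,"y":0,"z":0,"wx":0,"wy":0,"wz":0}]' | head -1
python3 - <<'E'
from h import *
a=pickle.load(open("p8_scene.pkl","rb"));b=pickle.load(open("p8_side.pkl","rb"))
for n,p,q in(("S",(138,306),(242,70)),("M",(184,197),(218,119)),("L",(230,97),(186,172)),("XL",(272,2),(153.5,235))):
    p=np.array(p)/4+(222,172);q=np.array(q)/4+(181,128);print(n,tri([ray(a,p),ray(b,q)]).round(4))
E
```

```text
time: 25.27
S [ 0.6394 -0.1532  0.0542]
M [ 0.6341 -0.0817  0.0697]
L [ 0.6317 -0.0102  0.0858]
XL [0.6273 0.0634 0.1014]
```

All four are within about 1.5 mm of their pad centres, at the heights expected for standing upright.

```bash
python3 -c "
from bench import ctrl
print(ctrl.close_job())"
```

```text
the job is handed in; nothing more can be done
None
```

The job is handed in: the four pistons stand upright in size order, largest on the square pad and smallest on the round end pad, each within about 2 mm of its pad centre by my last measurement; the arm never went near the tape roll or parts tray, and the run took about 25 s.

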